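# Ready the hot-glue pot for checking under the bench magnifier

## Robot

A 7-joint arm with a two-finger parallel gripper is mounted at the origin on the work surface. World frame = base frame: x ahead of the robot, y to its left, z up, the work surface at z = 0. Lengths are in m, angles in rad, forces in N, time in s.
With the tool pointing down it reaches from about 0.425 to 0.925 m from the base axis. Payload 6.8 kg.
Tool frame: the origin (TCP) lies between the finger pads; the fingertips stand r.tcp_to_tips ahead of it and the grasp point (between the pads) lies 3 mm ahead of it (r.tcp_to_tips is the distance from the TCP to the fingertips, in m); z points along the fingers, y is the line along which they close (so a half turn about z gives the same grasp; the last joint's range is limited). The gripper opens to 85 mm and grips with 20 to 120 N. Pads are 22 mm wide; open, the fingers measure 114 mm over their backs; the gripper's body (76 mm by 85 mm) begins 54 mm behind the grasp point. The pads swing forward as they close: fully open they stand 13 mm farther back than shut.
Start: joints at [-1.278, 0.477, 0.022, 1.555, -0.011, 1.109, -0.083], TCP at [0.263, 0.622, 0.253] pointing down, gripper open.
Joint ranges: [-2.96, 2.96], [-0.34, 2.1], [-1.41, 1.46], [0.24, 2.44], [-1.37, 4.51], [0.17, 1.92], [-2.96, 2.96]. Speed limits (rad/s): [2.39, 2.39, 3.14, 3.14, 3.14, 3.14, 3.14].

## Interface

Orientations are given as a rotation vector (axis times angle).
In Python, from bench import r gives the robot as it stands. The module is installed in compiled form; this text tells all that it offers.
- The arm moves only by the tool step_arm, never from a script. Its argument "moves" is a list of rows, each an object of numbers: "rx", "ry", "rz": the turn, a rotation vector about the tool's x, y, z in degrees; "dx", "dy", "dz": the shift along the tool's x, y, z in mm; "gripper": the opening, from -1 (shut) to 1 (fully open). In form: [{"rx": .., "ry": .., "rz": .., "dx": .., "dy": .., "dz": .., "gripper": ..}, ...]. A call has 1 to 20 rows; each row shifts and turns the commanded pose from where the row before left it, along the tool's axes as they then stand; what a row does not reach is not made up. A row lasts 1/8 s, in which the tool goes at most 62.5 mm and 10.7 degrees, less where a joint would pass 70% of its speed; a pose out of reach is approached as far as the arm can. A call is refused whole if a number of a shift passes 62.5 or a number of a turn 10.7, either way. A call with a gripper value outside its range is refused whole. The fingers move at their own pace and stop on an object; "grip_force" is the grip in N (left out, the last holds). Time passes only in rows, so rows that do not move let the fingers close. It gives the time, the measured TCP pose, the force, the opening and the grip force at its end, in the units of the state.
- r.get_obs(): the state, without advancing time (a new reading comes with each control period).
- r.grab_frame(name): name is "scene" or "top" or "wrist"; returns the picture (420x560x3 uint8, blue, green, red); there is no depth.
- r.camera_info(name): a dict with "mtx" (3x3 intrinsics, pixels), "rvec" (rotation vector, rad) and "tvec" (3), from world to camera coordinates, as OpenCV has them. Camera axes: x right, y down, z forward; pixel columns grow to the right and rows downward; lengths in m; the calibration is good to about 2 mm. A picture is of the moment at which its call begins: read the wrist's pose just before it. camera_info takes no time and is no camera call; for the wrist camera it gives the pose at the moment of the call.
- r.hand_in(): hands the job in; it is judged then, once.
The state is a dict: "clock": time; "joints": joint angles; "qvel": joint speeds; "tau": joint torques, N m; "tcp_pos": TCP position; "orientation": TCP orientation; "contact_force": force on the tool from outside, world axes, zero at the start; "moment": the same for the moment, N m; "grip_width": finger opening in m; "gripper_force": force on a finger pad.
Only numpy, scipy, OpenCV 4.12 (cv2) and the standard library are available. Lean on these libraries where they do the work, as an engineer would, in place of code of your own. Each camera call takes 0.05 s, during which the arm holds its last target. There are 200 camera calls.

## Task

Get the glue pot ready to be checked: with its lid on and without lifting it, slide the pot across the warmer from the white ring into the middle of the red ring. Then take off the lid and lay it knob up on the middle of the round cork mat without dropping it. Then swing the magnifier round by the yellow peg on its arm until the lens comes over the pot, let go of the peg, and tip the lens down to 20 degrees above level, its red ball end the higher, so that the lens stays centred over the open pot and nothing else on the bench is disturbed.

Things in the scene. Friction and masses are not known exactly. Their poses are not given: they have to be found in the camera images.
- pot: Copper glue pot, 76 mm across and 62 mm high, 0.5 kg, standing on the warmer. Origin: centre of its underside. A dark wooden stick handle points along its own -x: 14 mm wide, 14 mm high, from 60 to 145 mm from the pot's axis, its centre 52 mm above the pot's underside.
- lid: Copper lid, 80 mm across, sitting on the pot. Origin: centre of its underside, which is a plug 62 mm across and 6 mm deep that hangs inside the pot's mouth (3 mm play); above it a 4 mm thick disc, then an upright wooden knob 18 mm across, from 10 to 38 mm above the origin, on the axis.
- hot_place: Red ring painted on the warmer's top, 104 mm outside and 88 mm inside diameter: the heated place. Origin: its centre, on the warmer's top surface, 30 mm above the bench. Flat, nothing stands out.
- rest_place: White ring of the same size on the warmer's top, 160 mm from the red one: where the pot starts. Origin: its centre.
- mat: Round cork mat fixed on the bench, 116 mm across, 6 mm thick. Origin: centre of its underside, on the bench.
- magnifier: Foot and post of the bench magnifier, fixed on the bench behind the warmer: foot 90 mm across, vertical post 22 mm across. Origin: on the post's axis at bench level. Its own -x is the direction of the arm at swing angle 0, over the warmer between the rings.
- swing (a joint): Angle (rad) of the magnifier's horizontal arm about the vertical post, the arm's centre line 200 mm above the bench, counterclockwise from above positive; 0 points along the magnifier's own -x. Range -1.9 to 1.9, stiff, stays where it is left; about 3 to 4 N at the peg.
- peg (a point): Yellow upright round peg on the arm, 16 mm across, 55 mm from the post's axis, turning with the arm. The point: on its axis at the arm's centre line, 200 mm above the bench. The arm's top is 5 mm above this point and the peg's top 47 mm above it.
- tip (a joint): Tilt (rad) of the lens about a horizontal axis across the arm's end (at point elbow). 0 is level, pointing on outward along the arm; positive raises the outer end with the red ball. Range -0.2 to 1.35, stiff, stays where it is left; about 2 to 3 N at the ball. 20 degrees is 0.35, also a red tick on the white disc at the elbow.
- elbow (a point): Point on the tilt axis at the arm's end, 115 mm from the post's axis, 200 mm above the bench.
- lens (a point): Centre of the round lens (ring 93 mm across, 11 mm thick), 66 mm from the tilt axis. With the lens tipped to 20 degrees it is 177 mm from the post's axis.
- aim (a point): Unseen point on the arm's line, 176 mm from the post's axis, 200 mm above the bench: above it the lens comes when it is tipped to 20 degrees.
- ball (a point): Centre of the red ball grip, 18 mm across, at the lens's outer end, 145 mm from the tilt axis; a thin stalk joins it to the ring, 32 mm away.
- varnish: Bystander: amber jar, 52 mm across, 110 mm high. Origin at its underside.
- maple: Bystander: pale wood block 90 x 45 x 30 mm. Origin at its underside.
- spruce: Bystander: light wood strip 110 x 30 x 22 mm. Origin at its underside.
- brush: Bystander: small brush lying on the bench. Origin at its underside.
- clamp_a: Bystander: wooden spool clamp standing, 32 mm across, 70 mm high. Origin at its underside.
- clamp_b: Bystander: a second spool clamp, the same.
- cup: Bystander: blue ceramic cup, 70 mm across, 80 mm high. Origin at its underside.
Mind the look-alikes: they are no part of the job. What is shaped like the pot but blue is not meant.

How it is judged:
On the way, in this order (a step that is already met when the one before it is completed fails the run):
1. the covered pot has been slid into the red ring (horizontal distance between pot and hot_place below 0.015 m and z of lid in the frame of pot between 0.05 and 0.062 m and horizontal distance between lid and pot below 0.01 m), for 0.2 s.
2. the lid lies on the cork mat, let go (horizontal distance between lid and mat below 0.03 m and height (world z) of lid below 0.012 m and angle between lid's own z axis and vertical below 0.1 rad and contact force between the fingers and lid below 0.1 N), for 0.2 s.
3. the arm has been swung by its yellow peg to point over the pot (horizontal distance between aim and pot below 0.035 m and contact force between the fingers and swing_c0 above 0.3 N), for 0.1 s.
At the end, for the whole second after the job is handed in: Pot upright within 15 mm of the red ring's centre; lid flat, knob up, on the cork mat within 30 mm of its centre; lens centre within 35 mm (seen from above) of the pot's axis; lens tipped 0.25 to 0.45 rad above level, ball end up; all at rest (horizontal distance between pot and hot_place below 0.015 m and horizontal distance between lid and mat below 0.03 m and height (world z) of lid below 0.012 m and angle between lid's own z axis and vertical below 0.1 rad and angle between pot's own z axis and vertical below 0.05 rad and horizontal distance between lens and pot below 0.035 m and value of joint tip between 0.25 and 0.45 rad and linear speed of each of pot, lid below 0.02 m/s); the robot touches nothing.
It fails at once if the pot is lifted more than 8 mm off the warmer, or tipped (z of pot in the frame of hot_place above 0.008 m or z of pot in the frame of hot_place below -0.01 m or angle between pot's own z axis and vertical above 0.2 rad).
It fails at once if the lid is dropped (falls freely) (linear speed of lid above 0.6 m/s and contact force between the fingers and lid below 0.1 N).
It fails at once if a bystander is pushed more than 30 mm or knocked over (distance of any of varnish, maple, spruce, brush, clamp_a, clamp_b, cup from where it was at the start of the episode above 0.03 m or angle between any of varnish, clamp_a, clamp_b, cup's own z axis and vertical above 0.5 rad).
It also fails if it takes over 72 s, if anything falls off the work surface, if the arm or the gripper's body presses on something with over 40 N, if the wrist force passes 120 N, or if a joint passes its speed limit or range.

## Working session

There is one attempt and no reset: what is moved stays moved. The work goes in short steps, Python scripts to look and compute and a tool call to move; the robot and the scene stay as the last step left them, time stands still between calls to the robot, and variables do not carry over. Pictures are saved under pics/ and viewed, at most 10 in all, crops included, and the job is handed in when it is done.

Besides the shell and the picture viewer there is one more tool, called after "Call:" by a JSON object that holds its "api" and its "payload". step_arm: Moves the arm, as the interface text tells. Its arguments: {"type":"object","properties":{"moves":{"type":"array","items":{"type":"object","properties":{"rx":{"type":"number"},"ry":{"type":"number"},"rz":{"type":"number"},"dx":{"type":"number"},"dy":{"type":"number"},"dz":{"type":"number"},"gripper":{"type":"number"}}}},"grip_force":{"type":"number"}},"required":["moves"]}

```bash
mkdir -p pics
python3 - <<'E'
from bench import r
import cv2
o=r.get_obs();print(o['tcp_pos'],o['orientation'],r.tcp_to_tips,o['clock'],o['grip_width'])
for n in ('top','scene'):
    cv2.imwrite(f'pics/{n}0.png',r.grab_frame(n))
    print(n,r.camera_info(n))
E
```

```text
[0.2631476  0.62099425 0.25233041] [-6.25314354e-01 -3.07845900e+00  2.84359015e-03] 0.022 0.0 0.0854139453984243
top {'mtx': array([[544.83007067,   0.        , 276.04602753],
       [  0.        , 544.83007067, 205.67755823],
       [  0.        ,   0.        ,   1.        ]]), 'rvec': array([ 2.15577867, -2.21812543,  0.0877591 ]), 'tvec': array([0.01234537, 0.43350444, 1.78394313])}
scene {'mtx': array([[544.77044571,   0.        , 277.04791065],
       [  0.        , 544.77044571, 216.37233783],
       [  0.        ,   0.        ,   1.        ]]), 'rvec': array([ 2.02677209,  0.95264227, -0.4684511 ]), 'tvec': array([-0.25498238, -0.08993784,  1.85247465])}
```

View pics/top0.png

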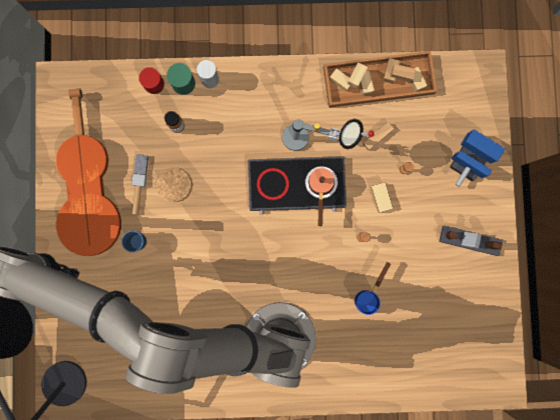

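View pics/scene0.png

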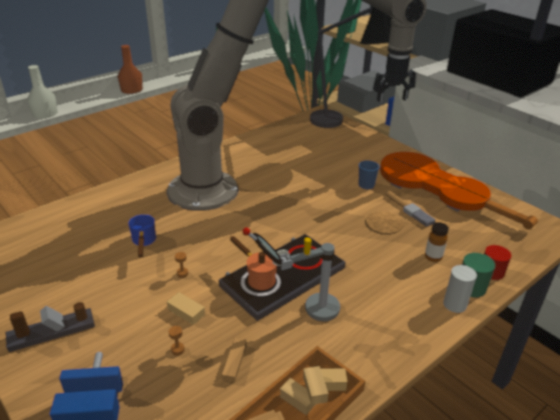

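The top view shows the copper pot and lid at (321,181) in the white ring, handle down the picture. The red ring is at (272,184), the mat at (173,184), and the magnifier post at (297,133) with its arm pointing right: peg at (317,127), lens at (350,133), ball at (371,133).

There are two pots. The copper one at (321,181) stands on the warmer and fits the description. The blue one at (367,301) is the look-alike.

```bash
cat > h.py <<'E'
import cv2,numpy as np
from bench import r
def ray(ci,uv):
    R=cv2.Rodrigues(ci['rvec'])[0]; c=-R.T@ci['tvec']
    return c, R.T@np.linalg.solve(ci['mtx'],np.array([*uv,1.]))
def plane(ci,uv,z):
    c,d=ray(ci,uv); return c+d*(z-c[2])/d[2]
def two(c1,u1,c2,u2):
    a,d=ray(c1,u1);b,e=ray(c2,u2)
    s,t=np.linalg.lstsq(np.c_[d,-e],b-a,rcond=None)[0]
    return (a+s*d+b+t*e)/2, np.linalg.norm(a+s*d-b-t*e)
def blobs(im,lo,hi,roi,mina=3):
    x0,y0,x1,y1=roi; hsv=cv2.cvtColor(im,cv2.COLOR_BGR2HSV)[y0:y1,x0:x1]
    hsv[...,0]=(hsv[...,0].astype(int)+30)%180   # hue shifted by 30 so red is ~30
    m=cv2.inRange(hsv,lo,hi); n,_,st,ce=cv2.connectedComponentsWithStats(m)
    return [(ce[i]+[x0,y0],st[i][4],st[i][:4]+[x0,y0,0,0]) for i in range(1,n) if st[i][4]>=mina]
E
python3 - <<'E'
from h import *
np.set_printoptions(precision=3,suppress=True)
t=cv2.imread('pics/top0.png');s=cv2.imread('pics/scene0.png')
T=r.camera_info('top');S=r.camera_info('scene')
# bounding boxes of blobs
for nm,im,lo,hi,roi in [('redring T',t,(20,150,80),(36,255,255),(250,160,296,210)),
 ('copper T',t,(30,80,80),(46,255,255),(300,155,345,230)),
 ('yellow T',t,(52,170,120),(65,255,255),(300,115,335,145)),('ball T',t,(20,150,80),(36,255,255),(362,122,382,145)),
 ('white T',t,(0,0,180),(180,50,255),(300,160,342,205)),
 ('yellow S',s,(52,170,120),(65,255,255),(295,230,320,260)),('ball S',s,(20,150,80),(36,255,255),(236,220,256,242))]:
    for b in blobs(im,lo,hi,roi): print(nm,b)
c=cv2.resize(t[90:260,120:400],None,fx=2.8,fy=2.8,interpolation=cv2.INTER_CUBIC)
cv2.imwrite('pics/crop1.png',c)
for nm,uv,z in [('knob',(321.5,180.5),.124),('red',(272.5,184),.03),('mat',(173,184),.006),('foot',(296,136),.0),('post',(297,127),.2)]: print(nm,plane(T,uv,z))
E
```

```text
redring T (array([272.557, 183.714]), np.int32(318), array([256, 168,  33,  32]))
copper T (array([321.255, 155.973]), np.int32(110), array([300, 155,  45,   9]))
copper T (array([321.035, 180.393]), np.int32(512), array([309, 168,  25,  26]))
copper T (array([321.83 , 218.397]), np.int32(958), array([300, 200,  45,  30]))
yellow T (array([315.6, 128. ]), np.int32(5), array([315, 127,   3,   3]))
ball T (array([370.792, 133.125]), np.int32(24), array([369, 131,   5,   6]))
white T (array([313.204, 180.311]), np.int32(103), array([306, 167,  27,  30]))
white T (array([334.6, 177.4]), np.int32(5), array([334, 176,   2,   4]))
white T (array([327.478, 194.087]), np.int32(23), array([323, 188,  12,  10]))
yellow S (array([307.452, 239.581]), np.int32(31), array([305, 237,   6,   6]))
ball S (array([246.179, 230.643]), np.int32(28), array([244, 228,   6,   6]))
knob [ 0.5   -0.143  0.124]
red [0.504 0.01  0.03 ]
mat [0.516 0.341 0.006]
foot [ 0.668 -0.074  0.   ]
post [ 0.655 -0.068  0.2  ]
```

View pics/crop1.png

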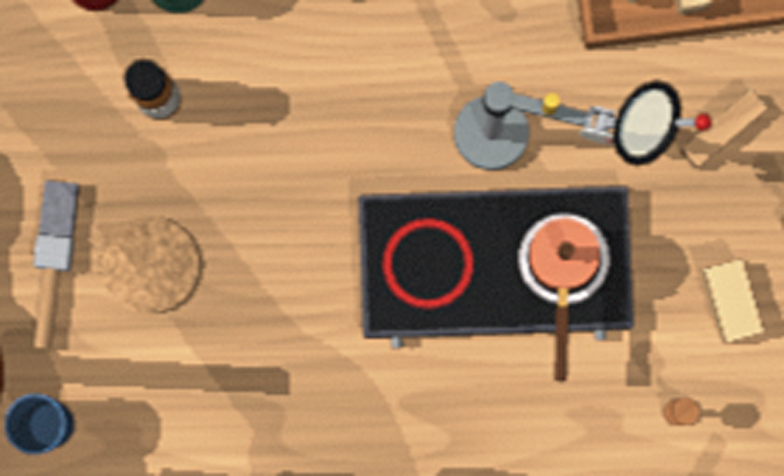

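The crop confirms the copper pot with its lid, knob top at about (322,180) in the full picture, inside the white ring. The red ring is at (273,184), the mat at (173.5,184), the foot at (295.4,137), the post top at (298,123.6), the peg top at (317,126.5) and the ball at (371,133.5).

Run:
```python
from h import *
np.set_printoptions(precision=3,suppress=True)
T=r.camera_info('top');S=r.camera_info('scene')
print('knob',plane(T,(322.1,179.6),.124),'lid disc',plane(T,(321.3,180.8),.096))
print('red',plane(T,(272.8,183.8),.03),'white',plane(T,(321.2,181.8),.03),'mat',plane(T,(173.6,183.9),.006))
print('foot',plane(T,(295.4,137.1),.012),'posttop',plane(T,(297.9,123.6),.215))
print('peg',plane(T,(316.8,126.4),.247),two(T,(316.8,126.8),S,(307.4,239.5)))
print('ball',two(T,(371,133.3),S,(246.2,230.6)))
```

```text
knob [ 0.503 -0.145  0.124] lid disc [ 0.503 -0.145  0.096]
red [0.505 0.009 0.03 ] white [ 0.507 -0.151  0.03 ] mat [0.517 0.339 0.006]
foot [ 0.662 -0.071  0.012] posttop [ 0.662 -0.07   0.215]
peg [ 0.645 -0.123  0.247] (array([ 0.645, -0.123,  0.244]), np.float64(0.001668001822549539))
ball (array([ 0.606, -0.267,  0.316]), np.float64(0.0005073755645553878))
```

Call:
{"api": "step_arm", "payload": {"moves": [{"rz":-7.67},{"rz":-7.67},{"rz":-7.66},{"dx":-24,"dy":-28},{"dx":-24,"dy":-28},{"dx":-24,"dy":-28},{"dx":-24,"dy":-28},{"dx":-24,"dy":-28},{"dx":-24,"dy":-28},{"dx":-24,"dy":-28},{"dx":-24,"dy":-28},{"dx":-24,"dy":-28},{"dx":-24,"dy":-28},{}]}}

```text
invalid input at $.moves[0]: expected keys rx, ry, rz, dx, dy, dz, gripper
```

Call:
{"api": "step_arm", "payload": {"moves": [{"dy":-48},{"dy":-48},{"dy":-48},{"dy":-48},{"dy":-48},{"dy":-48},{"dy":-48},{"dy":-48},{"dy":-50},{"dy":-52},{},{}], "grip_force": 40}}

```text
invalid input at $.moves[0]: expected keys rx, ry, rz, dx, dy, dz, gripper
```

Run:
```python
from h import *
o=r.get_obs();print(o['tcp_pos'],o['orientation'],o['joints'],o['clock'])
W=r.camera_info('wrist');cv2.imwrite('pics/w1.png',r.grab_frame('wrist'));np.save('w1.npy',W,allow_pickle=True)
for p in [(.503,-.145,.124),(.503,-.145,.096),(.505,.009,.03)]:
    print(cv2.projectPoints(np.array([p]),W['rvec'],W['tvec'],W['mtx'],None)[0].ravel())
```

```text
[0.26318323 0.6210291  0.25241098] [-6.25389577e-01 -3.07850404e+00  2.62956706e-03] [-1.27808307  0.47773485  0.02235907  1.55635397 -0.01150031  1.10931911
 -0.08313184] 0.1
[-172.73008299  576.15382175]
[-146.42424397  548.80364576]
[-18.16177947 470.86001829]
```

View pics/w1.png

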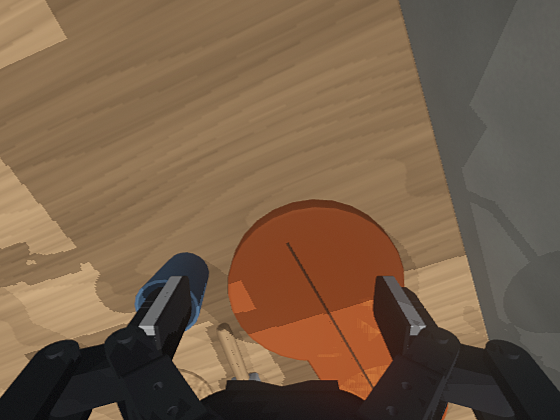

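The moves were refused because each row needs all seven keys, so this picture is still from the start pose: violin at (315,280), blue cup at (170,290). I'll resend the moves.

Call:
{"api": "step_arm", "payload": {"moves": [{"rx":0,"ry":0,"rz":-7.67,"dx":0,"dy":0,"dz":0,"gripper":1},{"rx":0,"ry":0,"rz":-7.67,"dx":0,"dy":0,"dz":0,"gripper":1},{"rx":0,"ry":0,"rz":-7.66,"dx":0,"dy":0,"dz":0,"gripper":1},{"rx":0,"ry":0,"rz":0,"dx":-30,"dy":-35,"dz":0,"gripper":1},{"rx":0,"ry":0,"rz":0,"dx":-30,"dy":-35,"dz":0,"gripper":1},{"rx":0,"ry":0,"rz":0,"dx":-30,"dy":-35,"dz":0,"gripper":1},{"rx":0,"ry":0,"rz":0,"dx":-30,"dy":-35,"dz":0,"gripper":1},{"rx":0,"ry":0,"rz":0,"dx":-30,"dy":-35,"dz":0,"gripper":1},{"rx":0,"ry":0,"rz":0,"dx":-30,"dy":-35,"dz":0,"gripper":1},{"rx":0,"ry":0,"rz":0,"dx":-30,"dy":-35,"dz":0,"gripper":1},{"rx":0,"ry":0,"rz":0,"dx":-30,"dy":-35,"dz":0,"gripper":1},{"rx":0,"ry":0,"rz":0,"dx":0,"dy":0,"dz":0,"gripper":1}], "grip_force": 40}}

```text
clock: 1.65
tcp_pos: [0.5066, 0.3369, 0.2531]
orientation: [0.011, 3.14, -0.004]
contact_force: [-1.1, 0.2, -0.2]
grip_width: 0.0853
gripper_force: 0.0
```

Call:
{"api": "step_arm", "payload": {"moves": [{"rx":0,"ry":0,"rz":0,"dx":0,"dy":-45,"dz":0,"gripper":1},{"rx":0,"ry":0,"rz":0,"dx":0,"dy":-45,"dz":0,"gripper":1},{"rx":0,"ry":0,"rz":0,"dx":0,"dy":-45,"dz":0,"gripper":1},{"rx":0,"ry":0,"rz":0,"dx":0,"dy":-45,"dz":0,"gripper":1},{"rx":0,"ry":0,"rz":0,"dx":0,"dy":-45,"dz":0,"gripper":1},{"rx":0,"ry":0,"rz":0,"dx":0,"dy":-45,"dz":0,"gripper":1},{"rx":0,"ry":0,"rz":0,"dx":0,"dy":-45,"dz":0,"gripper":1},{"rx":0,"ry":0,"rz":0,"dx":0,"dy":-45,"dz":0,"gripper":1},{"rx":0,"ry":0,"rz":0,"dx":0,"dy":-45,"dz":0,"gripper":1},{"rx":0,"ry":0,"rz":0,"dx":0,"dy":-45,"dz":0,"gripper":1},{"rx":0,"ry":0,"rz":0,"dx":0,"dy":0,"dz":0,"gripper":1},{"rx":0,"ry":0,"rz":0,"dx":0,"dy":0,"dz":0,"gripper":1}]}}

```text
clock: 3.15
tcp_pos: [0.5038, -0.1071, 0.2531]
orientation: [0.003, -3.141, -0.001]
contact_force: [-0.3, 1.2, -0.9]
grip_width: 0.0856
gripper_force: 0.0
```

Run:
```python
from h import *
o=r.get_obs();print(o['tcp_pos'],o['orientation'],o['joints'],o['clock'])
W=r.camera_info('wrist');cv2.imwrite('pics/w2.png',r.grab_frame('wrist'));np.save('w2.npy',W,allow_pickle=True)
for p in [(.503,-.145,.124),(.503,-.145,.096),(.505,.009,.03)]:
    print(cv2.projectPoints(np.array([p]),W['rvec'],W['tvec'],W['mtx'],None)[0].ravel())
```

```text
[ 0.50382714 -0.10714336  0.25308817] [ 2.54265721e-03 -3.14120818e+00 -1.05448997e-03] [-0.14125516  0.21398464  0.26750995  1.94833717 -0.06801534  0.98818974
  1.73033509] 3.15
[235.72855303 207.89286408]
[239.95034726 198.28556243]
[387.81129006 183.24655523]
```

View pics/w2.png

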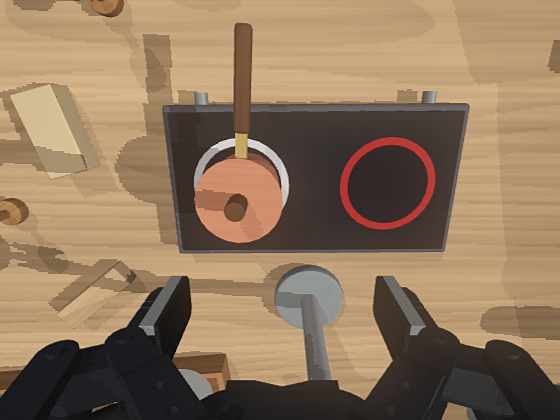

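The knob top is at (235,207), against a predicted (236,208), and the red ring is at (388,183), so the map agrees with the wrist view.

Call:
{"api": "step_arm", "payload": {"moves": [{"rx":0,"ry":0,"rz":0,"dx":0,"dy":-38,"dz":0,"gripper":1},{"rx":0,"ry":0,"rz":0,"dx":0,"dy":0,"dz":30,"gripper":1},{"rx":0,"ry":0,"rz":0,"dx":0,"dy":0,"dz":30,"gripper":1},{"rx":0,"ry":0,"rz":0,"dx":0,"dy":0,"dz":30,"gripper":1},{"rx":0,"ry":0,"rz":0,"dx":0,"dy":0,"dz":25,"gripper":1},{"rx":0,"ry":0,"rz":0,"dx":0,"dy":0,"dz":15,"gripper":1},{"rx":0,"ry":0,"rz":0,"dx":0,"dy":0,"dz":0,"gripper":-1},{"rx":0,"ry":0,"rz":0,"dx":0,"dy":0,"dz":0,"gripper":-1},{"rx":0,"ry":0,"rz":0,"dx":0,"dy":0,"dz":0,"gripper":-1},{"rx":0,"ry":0,"rz":0,"dx":0,"dy":0,"dz":0,"gripper":-1},{"rx":0,"ry":0,"rz":0,"dx":0,"dy":0,"dz":0,"gripper":-1},{"rx":0,"ry":0,"rz":0,"dx":0,"dy":0,"dz":0,"gripper":-1}], "grip_force": 40}}

```text
clock: 4.7
tcp_pos: [0.5043, -0.1464, 0.1241]
orientation: [-0.001, 3.14, 0.0]
contact_force: [-1.7, 0.3, 5.1]
grip_width: 0.0165
gripper_force: 38.9
```

Call:
{"api": "step_arm", "payload": {"moves": [{"rx":0,"ry":0,"rz":0,"dx":0,"dy":4,"dz":0,"gripper":-1},{"rx":0,"ry":0,"rz":0,"dx":0,"dy":8,"dz":0,"gripper":-1},{"rx":0,"ry":0,"rz":0,"dx":0,"dy":10,"dz":0,"gripper":-1},{"rx":0,"ry":0,"rz":0,"dx":0,"dy":10,"dz":0,"gripper":-1},{"rx":0,"ry":0,"rz":0,"dx":0,"dy":10,"dz":0,"gripper":-1},{"rx":0,"ry":0,"rz":0,"dx":0,"dy":10,"dz":0,"gripper":-1},{"rx":0,"ry":0,"rz":0,"dx":0,"dy":10,"dz":0,"gripper":-1},{"rx":0,"ry":0,"rz":0,"dx":0,"dy":10,"dz":0,"gripper":-1},{"rx":0,"ry":0,"rz":0,"dx":0,"dy":10,"dz":0,"gripper":-1},{"rx":0,"ry":0,"rz":0,"dx":0,"dy":10,"dz":0,"gripper":-1},{"rx":0,"ry":0,"rz":0,"dx":0,"dy":10,"dz":0,"gripper":-1},{"rx":0,"ry":0,"rz":0,"dx":0,"dy":10,"dz":0,"gripper":-1},{"rx":0,"ry":0,"rz":0,"dx":0,"dy":10,"dz":0,"gripper":-1},{"rx":0,"ry":0,"rz":0,"dx":0,"dy":10,"dz":0,"gripper":-1},{"rx":0,"ry":0,"rz":0,"dx":0,"dy":10,"dz":0,"gripper":-1},{"rx":0,"ry":0,"rz":0,"dx":0,"dy":8,"dz":0,"gripper":-1},{"rx":0,"ry":0,"rz":0,"dx":0,"dy":6,"dz":0,"gripper":-1},{"rx":0,"ry":0,"rz":0,"dx":0,"dy":0,"dz":0,"gripper":-1},{"rx":0,"ry":0,"rz":0,"dx":0,"dy":0,"dz":0,"gripper":-1},{"rx":0,"ry":0,"rz":0,"dx":0,"dy":0,"dz":0,"gripper":-1}]}}

```text
clock: 7.2
tcp_pos: [0.5049, 0.0081, 0.1242]
orientation: [0.001, 3.139, -0.002]
contact_force: [0.5, -5.2, 7.2]
grip_width: 0.0168
gripper_force: 40.2
```

Run:
```python
from h import *
cv2.imwrite('pics/s2.png',np.hstack([cv2.resize(r.grab_frame('scene')[200:340,200:360],None,fx=2.5,fy=2.5),cv2.resize(r.grab_frame('top')[120:260,220:380],None,fx=2.5,fy=2.5)]))
```

```text
(no output)
```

View pics/s2.png

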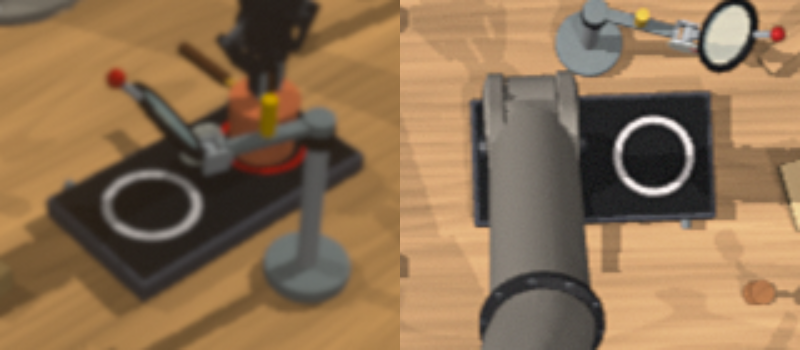

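In the scene part of the picture, the pot stands in the red ring at about (262,125) with the lid on and held. The white ring is empty. I'll ease back 2 mm, lift slowly and carry the lid to the mat.

Call:
{"api": "step_arm", "payload": {"moves": [{"rx":0,"ry":0,"rz":0,"dx":0,"dy":-2,"dz":0,"gripper":-1},{"rx":0,"ry":0,"rz":0,"dx":0,"dy":0,"dz":-2,"gripper":-1},{"rx":0,"ry":0,"rz":0,"dx":0,"dy":0,"dz":-4,"gripper":-1},{"rx":0,"ry":0,"rz":0,"dx":0,"dy":0,"dz":-5,"gripper":-1},{"rx":0,"ry":0,"rz":0,"dx":0,"dy":0,"dz":-5,"gripper":-1},{"rx":0,"ry":0,"rz":0,"dx":0,"dy":0,"dz":-14,"gripper":-1},{"rx":0,"ry":0,"rz":0,"dx":0,"dy":0,"dz":-20,"gripper":-1},{"rx":0,"ry":0,"rz":0,"dx":0,"dy":0,"dz":0,"gripper":-1},{"rx":0,"ry":0,"rz":0,"dx":0,"dy":10,"dz":0,"gripper":-1},{"rx":0,"ry":0,"rz":0,"dx":0,"dy":20,"dz":0,"gripper":-1},{"rx":0,"ry":0,"rz":0,"dx":0,"dy":30,"dz":0,"gripper":-1},{"rx":0,"ry":0,"rz":0,"dx":-2,"dy":40,"dz":0,"gripper":-1},{"rx":0,"ry":0,"rz":0,"dx":-2,"dy":40,"dz":0,"gripper":-1},{"rx":0,"ry":0,"rz":0,"dx":-2,"dy":40,"dz":0,"gripper":-1},{"rx":0,"ry":0,"rz":0,"dx":-2,"dy":40,"dz":0,"gripper":-1},{"rx":0,"ry":0,"rz":0,"dx":-2,"dy":40,"dz":0,"gripper":-1},{"rx":0,"ry":0,"rz":0,"dx":-2,"dy":40,"dz":0,"gripper":-1},{"rx":0,"ry":0,"rz":0,"dx":0,"dy":22,"dz":0,"gripper":-1},{"rx":0,"ry":0,"rz":0,"dx":0,"dy":9,"dz":0,"gripper":-1},{"rx":0,"ry":0,"rz":0,"dx":0,"dy":0,"dz":0,"gripper":-1}]}}

```text
clock: 9.8
tcp_pos: [0.5154, 0.338, 0.1729]
orientation: [0.0, -3.141, 0.001]
contact_force: [0.2, 0.1, -1.7]
grip_width: 0.0165
gripper_force: 39.4
```

Run:
```python
from h import *
np.set_printoptions(precision=3,suppress=True)
o=r.get_obs();print(o['tcp_pos'],o['orientation'],o['clock'],o['grip_width'])
a=r.grab_frame('top');b=r.grab_frame('scene')
cv2.imwrite('pics/s3.png',np.hstack([cv2.resize(b[150:290,220:460],None,fx=1.6,fy=1.6),cv2.resize(a[120:260,140:370],None,fx=1.6,fy=1.6)]))
```

```text
[0.515 0.338 0.173] [ 0.    -3.141  0.001] 9.8 0.016481473061024873
```

View pics/s3.png

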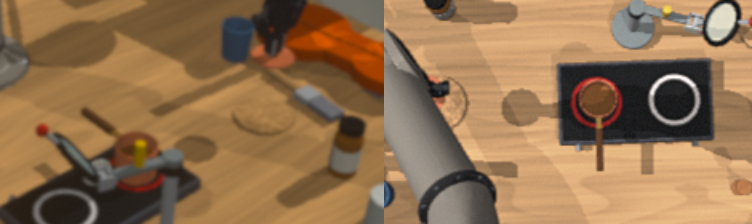

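The open pot sits in the red ring, at (597,100) in the right half. The lid hangs level in the gripper over the mat, so I'll lower it.

Call:
{"api": "step_arm", "payload": {"moves": [{"rx":0,"ry":0,"rz":0,"dx":0,"dy":0,"dz":15,"gripper":-1},{"rx":0,"ry":0,"rz":0,"dx":0,"dy":0,"dz":25,"gripper":-1},{"rx":0,"ry":0,"rz":0,"dx":0,"dy":0,"dz":30,"gripper":-1},{"rx":0,"ry":0,"rz":0,"dx":0,"dy":0,"dz":25,"gripper":-1},{"rx":0,"ry":0,"rz":0,"dx":0,"dy":0,"dz":15,"gripper":-1},{"rx":0,"ry":0,"rz":0,"dx":0,"dy":0,"dz":10,"gripper":-1},{"rx":0,"ry":0,"rz":0,"dx":0,"dy":0,"dz":6,"gripper":-1},{"rx":0,"ry":0,"rz":0,"dx":0,"dy":0,"dz":1,"gripper":-1},{"rx":0,"ry":0,"rz":0,"dx":0,"dy":0,"dz":0,"gripper":-1},{"rx":0,"ry":0,"rz":0,"dx":0,"dy":0,"dz":0,"gripper":-1}]}}

```text
clock: 11.15
tcp_pos: [0.5159, 0.3389, 0.0469]
orientation: [-0.001, 3.141, 0.001]
contact_force: [-0.1, 0.1, -1.5]
grip_width: 0.0166
gripper_force: 39.4
```

Call:
{"api": "step_arm", "payload": {"moves": [{"rx":0,"ry":0,"rz":0,"dx":0,"dy":0,"dz":1.5,"gripper":-1},{"rx":0,"ry":0,"rz":0,"dx":0,"dy":0,"dz":1,"gripper":-1},{"rx":0,"ry":0,"rz":0,"dx":0,"dy":0,"dz":0,"gripper":-1}]}}

```text
clock: 11.52
tcp_pos: [0.5156, 0.3387, 0.0442]
orientation: [-0.001, 3.142, 0.0]
contact_force: [-1.6, 0.2, 3.4]
grip_width: 0.0163
gripper_force: 40.0
```

The force reading shows the lid resting on the mat. I'll open partly and retreat upward.

Call:
{"api": "step_arm", "payload": {"moves": [{"rx":0,"ry":0,"rz":0,"dx":0,"dy":0,"dz":0,"gripper":-0.2},{"rx":0,"ry":0,"rz":0,"dx":0,"dy":0,"dz":0,"gripper":-0.2},{"rx":0,"ry":0,"rz":0,"dx":0,"dy":0,"dz":0,"gripper":-0.2},{"rx":0,"ry":0,"rz":0,"dx":0,"dy":0,"dz":0,"gripper":-0.2},{"rx":0,"ry":0,"rz":0,"dx":0,"dy":0,"dz":-10,"gripper":-0.2},{"rx":0,"ry":0,"rz":0,"dx":0,"dy":0,"dz":-25,"gripper":-0.2},{"rx":0,"ry":0,"rz":0,"dx":0,"dy":0,"dz":-50,"gripper":-0.2},{"rx":0,"ry":0,"rz":0,"dx":0,"dy":0,"dz":-60,"gripper":-0.2},{"rx":0,"ry":0,"rz":0,"dx":0,"dy":0,"dz":-60,"gripper":-0.2},{"rx":0,"ry":0,"rz":0,"dx":0,"dy":0,"dz":-60,"gripper":-0.2},{"rx":0,"ry":0,"rz":0,"dx":0,"dy":0,"dz":0,"gripper":-0.2}]}}

```text
clock: 12.9
tcp_pos: [0.5179, 0.3399, 0.3156]
orientation: [-0.0, 3.133, 0.012]
contact_force: [0.0, 0.3, -0.8]
grip_width: 0.0344
gripper_force: 0.0
```

Run:
```python
from h import *
np.set_printoptions(precision=3,suppress=True)
o=r.get_obs();print(o['tcp_pos'],o['orientation'],o['clock'],o['grip_width'],o['joints'])
W=r.camera_info('wrist');w=r.grab_frame('wrist');S=r.camera_info('scene');s=r.grab_frame('scene')
cv2.imwrite('pics/w3.png',w);cv2.imwrite('pics/s4.png',s)
for p in [(.517,.339,.044),(.517,.339,.006)]:
    print(cv2.projectPoints(np.array([p]),W['rvec'],W['tvec'],W['mtx'],None)[0].ravel())
cv2.imwrite('pics/c3.png',np.hstack([cv2.resize(w,None,fx=.7,fy=.7),cv2.resize(s[160:260,320:450],None,fx=2.94,fy=2.94)]))
```

```text
[0.518 0.34  0.316] [-0.     3.133  0.012] 12.9 0.03436809540933198 [-0.817  0.33   0.177  1.639 -0.063  1.166  0.945]
[279.735 170.346]
[279.721 164.492]
```

View pics/c3.png

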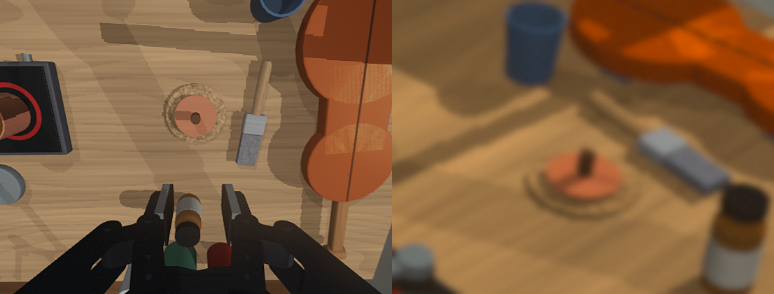

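The lid lies flat and knob up in the middle of the mat: knob at about (196,118) in the left half of the picture, mat centred at about (195,112). Next I'll go above the peg and turn the fingers square to the arm.

Call:
{"api": "step_arm", "payload": {"moves": [{"rx":0,"ry":0,"rz":0,"dx":-10,"dy":-35,"dz":0,"gripper":-0.2},{"rx":0,"ry":0,"rz":0,"dx":-13,"dy":-45,"dz":0,"gripper":-0.2},{"rx":0,"ry":0,"rz":0,"dx":-13,"dy":-48,"dz":0,"gripper":-0.2},{"rx":0,"ry":0,"rz":0,"dx":-13,"dy":-48,"dz":0,"gripper":-0.2},{"rx":0,"ry":0,"rz":0,"dx":-13,"dy":-48,"dz":0,"gripper":-0.2},{"rx":0,"ry":0,"rz":0,"dx":-13,"dy":-48,"dz":0,"gripper":-0.2},{"rx":0,"ry":0,"rz":0,"dx":-13,"dy":-48,"dz":0,"gripper":-0.2},{"rx":0,"ry":0,"rz":0,"dx":-13,"dy":-48,"dz":0,"gripper":-0.2},{"rx":0,"ry":0,"rz":0,"dx":-13,"dy":-48,"dz":0,"gripper":-0.2},{"rx":0,"ry":0,"rz":0,"dx":-13,"dy":-47,"dz":0,"gripper":-0.2},{"rx":0,"ry":0,"rz":0,"dx":0,"dy":0,"dz":0,"gripper":-0.2}]}}

```text
clock: 14.38
tcp_pos: [0.6415, -0.1299, 0.3067]
orientation: [-0.011, -3.138, 0.004]
contact_force: [-0.6, -0.4, -0.7]
grip_width: 0.0341
gripper_force: 0.0
```

Call:
{"api": "step_arm", "payload": {"moves": [{"rx":0,"ry":0,"rz":10.6,"dx":0,"dy":0,"dz":0,"gripper":-0.2},{"rx":0,"ry":0,"rz":10.6,"dx":0,"dy":0,"dz":0,"gripper":-0.2},{"rx":0,"ry":0,"rz":10.6,"dx":0,"dy":0,"dz":0,"gripper":-0.2},{"rx":0,"ry":0,"rz":10.6,"dx":0,"dy":0,"dz":0,"gripper":-0.2},{"rx":0,"ry":0,"rz":10.6,"dx":0,"dy":0,"dz":0,"gripper":-0.2},{"rx":0,"ry":0,"rz":10.6,"dx":0,"dy":0,"dz":0,"gripper":-0.2},{"rx":0,"ry":0,"rz":10.6,"dx":0,"dy":0,"dz":0,"gripper":-0.2},{"rx":0,"ry":0,"rz":10.6,"dx":0,"dy":0,"dz":0,"gripper":-0.2},{"rx":0,"ry":0,"rz":10.6,"dx":0,"dy":0,"dz":0,"gripper":-0.2},{"rx":0,"ry":0,"rz":10.6,"dx":0,"dy":0,"dz":0,"gripper":-0.2},{"rx":0,"ry":0,"rz":0,"dx":0,"dy":0,"dz":0,"gripper":-0.2}]}}

```text
clock: 15.75
tcp_pos: [0.6422, -0.1227, 0.3072]
orientation: [-2.504, -1.894, 0.003]
contact_force: [-0.3, 0.3, 0.4]
grip_width: 0.0342
gripper_force: 0.0
```

Run:
```python
from h import *
from scipy.spatial.transform import Rotation as Ro
np.set_printoptions(precision=4,suppress=True)
o=r.get_obs();R=Ro.from_rotvec(o['orientation']).as_matrix();p=np.array(o['tcp_pos']);print(p,o['clock'],np.array(o['joints']));print(R)
print('to peg, mm, tool axes',R.T@(np.array([.645,-.123,.232])-p)*1e3)
W=r.camera_info('wrist');w=r.grab_frame('wrist');T=r.camera_info('top');t=r.grab_frame('top')
for b in blobs(w,(52,150,100),(65,255,255),(0,0,560,420),30): print('yellow W',b, plane(W,b[0],.235))
for b in blobs(t,(20,120,40),(46,255,255),(245,155,300,215),20): print('pot T',b)
cv2.imwrite('pics/w5.png',w);cv2.imwrite('pics/t5.png',t)
```

```text
[ 0.6422 -0.1227  0.3072] 15.75 [-0.4413  0.4911  0.7811  1.5825 -0.3607  1.2212  0.1308]
[[ 0.2723  0.9622 -0.0029]
 [ 0.9622 -0.2723  0.0003]
 [-0.0005 -0.0028 -1.    ]]
to peg, mm, tool axes [ 0.4975  2.9896 75.1583]
yellow W (array([290.7075, 235.7216]), np.int32(776), array([279, 214,  25,  44])) [ 0.649 -0.123  0.235]
pot T (array([264.3671, 179.6259]), np.int32(286), array([256, 168,  20,  29]))
```

Call:
{"api": "step_arm", "payload": {"moves": [{"rx":0,"ry":0,"rz":0,"dx":0,"dy":4,"dz":25,"gripper":-0.2},{"rx":0,"ry":0,"rz":0,"dx":0,"dy":0,"dz":25,"gripper":-0.2},{"rx":0,"ry":0,"rz":0,"dx":0,"dy":0,"dz":20,"gripper":-0.2},{"rx":0,"ry":0,"rz":0,"dx":0,"dy":0,"dz":5,"gripper":-0.2},{"rx":0,"ry":0,"rz":0,"dx":0,"dy":0,"dz":0,"gripper":-1},{"rx":0,"ry":0,"rz":0,"dx":0,"dy":0,"dz":0,"gripper":-1},{"rx":0,"ry":0,"rz":0,"dx":0,"dy":0,"dz":0,"gripper":-1},{"rx":0,"ry":0,"rz":0,"dx":0,"dy":0,"dz":0,"gripper":-1}], "grip_force": 30}}

```text
clock: 16.85
tcp_pos: [0.647, -0.1255, 0.2342]
orientation: [2.508, 1.891, 0.001]
contact_force: [2.3, 0.2, -3.8]
grip_width: 0.0151
gripper_force: 30.0
```

Call:
{"api": "step_arm", "payload": {"moves": [{"rx":0,"ry":0,"rz":7,"dx":0.4,"dy":-6.7,"dz":0,"gripper":-1},{"rx":0,"ry":0,"rz":7,"dx":0.4,"dy":-6.7,"dz":0,"gripper":-1},{"rx":0,"ry":0,"rz":7,"dx":0.4,"dy":-6.7,"dz":0,"gripper":-1},{"rx":0,"ry":0,"rz":0,"dx":0,"dy":0,"dz":0,"gripper":-1}]}}

```text
clock: 17.35
tcp_pos: [0.6285, -0.1161, 0.2341]
orientation: [-2.81, -1.404, 0.0]
contact_force: [-0.7, -0.7, -0.2]
grip_width: 0.0151
gripper_force: 30.4
```

```bash
cat > st.py <<'E'
from h import *
from scipy.spatial.transform import Rotation as Ro
np.set_printoptions(precision=4,suppress=True)
o=r.get_obs();R=Ro.from_rotvec(o['orientation']).as_matrix();p=np.array(o['tcp_pos'])
print(p,o['clock'],np.array(o['joints']),o['grip_width'],np.array(o['contact_force']))
q=np.array([.662,-.0705])
d=p[:2]-q
print('tool x ang',np.degrees(np.arctan2(R[1,0],R[0,0])),'radius',np.linalg.norm(d),'arm ang',np.degrees(np.arctan2(d[1],d[0])))
E
python3 st.py
```

```text
[ 0.6285 -0.1161  0.2341] 17.35 [-0.4958  0.5601  0.8432  1.7061 -0.4647  1.0883 -0.1507] 0.015092734542830267 [-0.653  -0.6524 -0.2402]
tool x ang 53.09857785715381 radius 0.056601841801220285 arm ang -126.3175312891323
```

Call:
{"api": "step_arm", "payload": {"moves": [{"rx":0,"ry":0,"rz":7,"dx":0.4,"dy":-6.7,"dz":0,"gripper":-1},{"rx":0,"ry":0,"rz":7,"dx":0.4,"dy":-6.7,"dz":0,"gripper":-1},{"rx":0,"ry":0,"rz":7,"dx":0.4,"dy":-6.7,"dz":0,"gripper":-1},{"rx":0,"ry":0,"rz":7,"dx":0.4,"dy":-6.7,"dz":0,"gripper":-1},{"rx":0,"ry":0,"rz":7,"dx":0.4,"dy":-6.7,"dz":0,"gripper":-1},{"rx":0,"ry":0,"rz":7,"dx":0.4,"dy":-6.7,"dz":0,"gripper":-1},{"rx":0,"ry":0,"rz":0,"dx":0,"dy":0,"dz":0,"gripper":-1}]}}

```text
clock: 18.23
tcp_pos: [0.6079, -0.0824, 0.2341]
orientation: [-3.126, -0.308, 0.0]
contact_force: [-1.3, 1.3, 2.0]
grip_width: 0.015
gripper_force: 30.8
```

```bash
python3 st.py
```

```text
[ 0.6079 -0.0824  0.2341] 18.225 [-0.6832  0.6041  1.0518  1.7753 -0.583   1.1125 -0.8094] 0.015029568529189633 [-1.3325  1.29    1.9589]
tool x ang 11.256289227847812 radius 0.055415569352269475 arm ang -167.55218778141227
```

Call:
{"api": "step_arm", "payload": {"moves": [{"rx":0,"ry":0,"rz":7,"dx":0.4,"dy":-6.7,"dz":0,"gripper":-1},{"rx":0,"ry":0,"rz":7,"dx":0.4,"dy":-6.7,"dz":0,"gripper":-1},{"rx":0,"ry":0,"rz":7,"dx":0.4,"dy":-6.7,"dz":0,"gripper":-1},{"rx":0,"ry":0,"rz":7,"dx":0.4,"dy":-6.7,"dz":0,"gripper":-1},{"rx":0,"ry":0,"rz":7,"dx":0.4,"dy":-6.7,"dz":0,"gripper":-1},{"rx":0,"ry":0,"rz":4,"dx":0.1,"dy":-3.8,"dz":0,"gripper":-1},{"rx":0,"ry":0,"rz":0,"dx":0,"dy":0,"dz":0,"gripper":-1},{"rx":0,"ry":0,"rz":0,"dx":0,"dy":0,"dz":0,"gripper":-1}]}}

```text
clock: 19.23
tcp_pos: [0.6134, -0.0461, 0.2341]
orientation: [-3.048, 0.753, 0.0]
contact_force: [-2.7, 4.6, 4.5]
grip_width: 0.0151
gripper_force: 31.2
```

```bash
python3 st.py
python3 - <<'E'
from h import *
np.set_printoptions(precision=4,suppress=True)
T=r.camera_info('top');t=r.grab_frame('top');S=r.camera_info('scene');s=r.grab_frame('scene')
cv2.imwrite('pics/t6.png',t);cv2.imwrite('pics/s6.png',s)
for nm,im,roi in (('T',t,(220,120,320,240)),('S',s,(200,180,360,300))):
    for b in blobs(im,(20,170,80),(34,255,255),roi,6): print(nm,b)
cv2.imwrite('pics/c6.png',np.hstack([cv2.resize(s[190:310,200:360],None,fx=2.4,fy=2.4),cv2.resize(t[120:240,220:380],None,fx=2.4,fy=2.4)]))
E
```

```text
[ 0.6134 -0.0461  0.2341] 19.225 [-0.8094  0.7162  1.2222  1.775  -0.729   1.1898 -1.4219] 0.015077052549215104 [-2.7211  4.5915  4.515 ]
tool x ang -27.749757973373786 radius 0.054369627494476366 arm ang 153.3497533490358
T (array([267.7692, 181.4615]), np.int32(13), array([266, 179,   4,   5]))
T (array([284.0548, 189.3836]), np.int32(73), array([276, 178,  13,  21]))
T (array([264.8837, 195.3953]), np.int32(43), array([259, 191,  13,   9]))
S (array([301.7817, 262.1408]), np.int32(142), array([286, 249,  36,  21]))
S (array([319.3333, 251.5   ]), np.int32(6), array([319, 250,   2,   4]))
```

View pics/c6.png

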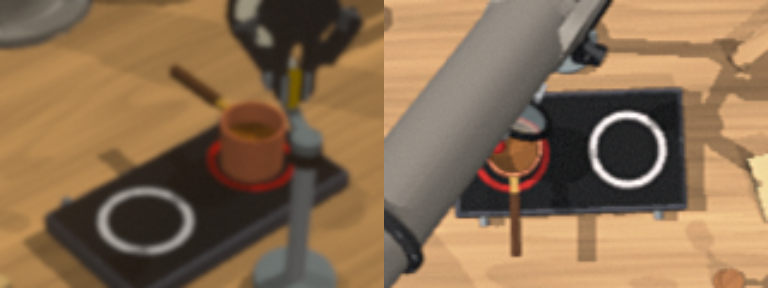

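The scene half shows the arm over the open pot, with the pot at about (252,140) in the red ring and the peg at (294,88) held in the fingers. The measured bearing is about 153°, against 154° wanted. I'll release the peg and rise.

Call:
{"api": "step_arm", "payload": {"moves": [{"rx":0,"ry":0,"rz":0,"dx":0,"dy":0,"dz":0,"gripper":-0.2},{"rx":0,"ry":0,"rz":0,"dx":0,"dy":0,"dz":0,"gripper":-0.2},{"rx":0,"ry":0,"rz":0,"dx":0,"dy":0,"dz":0,"gripper":-0.2},{"rx":0,"ry":0,"rz":0,"dx":0,"dy":0,"dz":-15,"gripper":-0.2},{"rx":0,"ry":0,"rz":0,"dx":0,"dy":0,"dz":-25,"gripper":-0.2},{"rx":0,"ry":0,"rz":0,"dx":0,"dy":0,"dz":-35,"gripper":-0.2},{"rx":0,"ry":0,"rz":0,"dx":0,"dy":0,"dz":-35,"gripper":-1},{"rx":0,"ry":0,"rz":0,"dx":0,"dy":0,"dz":-35,"gripper":-1},{"rx":0,"ry":0,"rz":0,"dx":0,"dy":0,"dz":0,"gripper":-1},{"rx":0,"ry":0,"rz":-10,"dx":0,"dy":0,"dz":0,"gripper":-1},{"rx":0,"ry":0,"rz":-10,"dx":0,"dy":0,"dz":0,"gripper":-1},{"rx":0,"ry":0,"rz":-10,"dx":0,"dy":0,"dz":0,"gripper":-1},{"rx":0,"ry":0,"rz":-10,"dx":0,"dy":0,"dz":0,"gripper":-1},{"rx":0,"ry":0,"rz":-10,"dx":0,"dy":0,"dz":0,"gripper":-1},{"rx":0,"ry":0,"rz":-10,"dx":0,"dy":0,"dz":0,"gripper":-1},{"rx":0,"ry":0,"rz":0,"dx":0,"dy":0,"dz":0,"gripper":-1}]}}

```text
clock: 21.32
tcp_pos: [0.6127, -0.047, 0.3787]
orientation: [-3.02, -0.864, -0.0]
contact_force: [-0.0, -0.1, 1.0]
grip_width: -0.0002
gripper_force: 0.0
```

```bash
python3 st.py
python3 - <<'E'
from h import *
np.set_printoptions(precision=4,suppress=True)
T=r.camera_info('top');t=r.grab_frame('top');S=r.camera_info('scene');s=r.grab_frame('scene')
cv2.imwrite('pics/t7.png',t);cv2.imwrite('pics/s7.png',s)
for nm,im,lo,hi,roi in (('ballT',t,(20,170,80),(34,255,255),(220,120,320,240)),('ballS',s,(20,170,80),(34,255,255),(200,180,360,300)),('pegS',s,(52,150,100),(65,255,255),(200,180,360,300)),('pegT',t,(52,150,100),(65,255,255),(270,120,330,160))):
    for b in blobs(im,lo,hi,roi,4): print(nm,b)
W=r.camera_info('wrist');w=r.grab_frame('wrist');cv2.imwrite('pics/w7.png',w)
for b in blobs(w,(20,170,60),(34,255,255),(0,0,560,420),30): print('ballW',b,plane(W,b[0],.316))
for ci in (T,S,W): print(cv2.projectPoints(np.array([[.480,.022,.316]]),ci['rvec'],ci['tvec'],ci['mtx'],None)[0].ravel())
E
```

```text
[ 0.6127 -0.047   0.3787] 21.325 [-0.7717  0.4435  1.0752  1.5899 -0.3982  1.3481 -0.6608] -0.0001756231651949017 [-0.0412 -0.1237  0.9567]
tool x ang 31.937639634114465 radius 0.054589360691499784 arm ang 154.479657620231
ballS (array([301.8944, 262.1268]), np.int32(142), array([286, 248,  36,  22]))
ballS (array([319.3333, 251.5   ]), np.int32(6), array([319, 250,   2,   4]))
pegS (array([321.7763, 225.6184]), np.int32(76), array([319, 218,   7,  17]))
ballW (array([212.4269, 183.3131]), np.int32(527), array([180, 170,  68,  36])) [0.6255 0.008  0.316 ]
ballW (array([ 98.082 , 339.9781]), np.int32(549), array([ 85, 327,  28,  26])) [0.484  0.0235 0.316 ]
[268.2069 181.1805]
[306.497  163.4637]
[ 98.0633 344.8795]
```

Call:
{"api": "step_arm", "payload": {"moves": [{"rx":0,"ry":0,"rz":0,"dx":-12,"dy":-21.3,"dz":0,"gripper":-1},{"rx":0,"ry":0,"rz":0,"dx":-12,"dy":-21.3,"dz":0,"gripper":-1},{"rx":0,"ry":0,"rz":0,"dx":-12,"dy":-21.3,"dz":0,"gripper":-1},{"rx":0,"ry":0,"rz":0,"dx":-12,"dy":-21.3,"dz":0,"gripper":-1},{"rx":0,"ry":0,"rz":0,"dx":-12,"dy":-21.3,"dz":0,"gripper":-1},{"rx":0,"ry":0,"rz":0,"dx":-12,"dy":-21.3,"dz":0,"gripper":-1},{"rx":0,"ry":0,"rz":0,"dx":0,"dy":0,"dz":0,"gripper":-1},{"rx":0,"ry":0,"rz":0,"dx":0,"dy":0,"dz":0,"gripper":-1}]}}

```text
clock: 22.48
tcp_pos: [0.4848, 0.0233, 0.3791]
orientation: [-3.02, -0.866, -0.001]
contact_force: [0.1, -0.3, -0.2]
grip_width: 0.0003
gripper_force: 0.0
```

```bash
python3 st.py
python3 - <<'E'
from h import *
np.set_printoptions(precision=4,suppress=True)
W=r.camera_info('wrist');w=r.grab_frame('wrist');cv2.imwrite('pics/w8.png',w)
for b in blobs(w,(20,170,60),(34,255,255),(0,0,560,420),30): print('ballW',b,plane(W,b[0],.316))
for z in (.316,): print(cv2.projectPoints(np.array([[.484,.0235,z]]),W['rvec'],W['tvec'],W['mtx'],None)[0].ravel())
S=r.camera_info('scene');s=r.grab_frame('scene');cv2.imwrite('pics/s8.png',s)
E
```

```text
[0.4848 0.0233 0.3791] 22.475 [-1.3918  0.0371  1.2904  1.8738 -0.0377  1.2569 -1.1022] 0.0003078660116739735 [ 0.1456 -0.2722 -0.1738]
tool x ang 32.00408212400612 radius 0.20051845990393355 arm ang 152.09979796221555
ballW (array([281.0629, 143.3776]), np.int32(588), array([263, 120,  57,  67])) [0.538  0.0563 0.316 ]
ballW (array([279.0673, 246.4192]), np.int32(520), array([267, 233,  27,  27])) [0.4833 0.0237 0.316 ]
[279.916 245.772]
```

Call:
{"api": "step_arm", "payload": {"moves": [{"rx":0,"ry":0,"rz":-10,"dx":0,"dy":0,"dz":0,"gripper":-1},{"rx":0,"ry":0,"rz":-10,"dx":0,"dy":0,"dz":0,"gripper":-1},{"rx":0,"ry":0,"rz":-10,"dx":0,"dy":0,"dz":0,"gripper":-1},{"rx":0,"ry":0,"rz":-10,"dx":0,"dy":0,"dz":0,"gripper":-1},{"rx":0,"ry":0,"rz":0,"dx":0,"dy":0,"dz":20,"gripper":-1},{"rx":0,"ry":0,"rz":0,"dx":0,"dy":0,"dz":10,"gripper":-1},{"rx":0,"ry":0,"rz":0,"dx":0,"dy":0,"dz":0,"gripper":-1}]}}

```text
clock: 23.45
tcp_pos: [0.4841, 0.0225, 0.3482]
orientation: [2.542, 1.843, -0.004]
contact_force: [-0.7, 0.3, -0.1]
grip_width: -0.0001
gripper_force: 0.0
```

```bash
python3 st.py
```

```text
[0.4841 0.0225 0.3482] 23.45 [-1.2966  0.1007  1.2357  1.9207 -0.0998  1.1909 -0.3412] -6.957193775185993e-05 [-0.6641  0.335  -0.1288]
tool x ang 71.88996152156537 radius 0.20070628577078556 arm ang 152.4083955463709
```

Call:
{"api": "step_arm", "payload": {"moves": [{"rx":0,"ry":0,"rz":0,"dx":1.3,"dy":-7.4,"dz":6.5,"gripper":-1},{"rx":0,"ry":0,"rz":0,"dx":1.3,"dy":-7.4,"dz":6.5,"gripper":-1},{"rx":0,"ry":0,"rz":0,"dx":0.9,"dy":-4.9,"dz":5.3,"gripper":-1},{"rx":0,"ry":0,"rz":0,"dx":0.9,"dy":-4.9,"dz":5.3,"gripper":-1},{"rx":0,"ry":0,"rz":0,"dx":0,"dy":0,"dz":0,"gripper":-1}]}}

```text
clock: 24.08
tcp_pos: [0.4615, 0.0358, 0.3248]
orientation: [-2.539, -1.848, 0.0]
contact_force: [-0.1, 0.2, -1.0]
grip_width: -0.0002
gripper_force: 0.0
```

```bash
python3 st.py
cat > bl.py <<'E'
from h import *
np.set_printoptions(precision=4,suppress=True)
W=r.camera_info('wrist');w=r.grab_frame('wrist')
for b in blobs(w,(20,170,60),(34,255,255),(0,0,560,420),30): print('ballW',b)
q=np.array([.662,-.0705]);u=np.array([-.8846,.4664])
for th in (.3,.35,.4,.5,.6,.7,.8,.92):
    p=[*(q+u*(.115+.145*np.cos(th))),.2+.145*np.sin(th)]
    print(th,cv2.projectPoints(np.array([p]),W['rvec'],W['tvec'],W['mtx'],None)[0].ravel())
E
python3 bl.py
```

```text
[0.4615 0.0358 0.3248] 24.075 [-1.377   0.0277  1.2289  1.998  -0.03    1.1352 -0.4476] -0.00021064296137077764 [-0.06    0.2477 -0.9886]
tool x ang 72.11731911060241 radius 0.22691955377698314 arm ang 152.0594717625268
ballW (array([314.6074, 160.4905]), np.int32(838), array([281, 140,  80,  59]))
ballW (array([289.5464, 260.612 ]), np.int32(183), array([274, 255,  29,  17]))
0.3 [241.5646 226.9808]
0.35 [243.8062 231.3619]
0.4 [246.7365 236.0239]
0.5 [254.8669 246.204 ]
0.6 [266.3615 257.5221]
0.7 [281.5994 269.9236]
0.8 [300.8848 283.2772]
0.92 [329.5899 300.2304]
```

Call:
{"api": "step_arm", "payload": {"moves": [{"rx":0,"ry":0,"rz":0,"dx":0.8,"dy":-4.4,"dz":5.8,"gripper":-1},{"rx":0,"ry":0,"rz":0,"dx":0.8,"dy":-4.4,"dz":5.8,"gripper":-1},{"rx":0,"ry":0,"rz":0,"dx":0.6,"dy":-3.7,"dz":6.2,"gripper":-1},{"rx":0,"ry":0,"rz":0,"dx":0.6,"dy":-3.7,"dz":6.2,"gripper":-1},{"rx":0,"ry":0,"rz":0,"dx":0.4,"dy":-2.6,"dz":5.2,"gripper":-1},{"rx":0,"ry":0,"rz":0,"dx":0.4,"dy":-2.6,"dz":5.2,"gripper":-1},{"rx":0,"ry":0,"rz":0,"dx":0.3,"dy":-1.6,"dz":4,"gripper":-1},{"rx":0,"ry":0,"rz":0,"dx":0,"dy":0,"dz":0,"gripper":-1}]}}

```text
clock: 25.12
tcp_pos: [0.4415, 0.0456, 0.2865]
orientation: [2.541, 1.847, -0.001]
contact_force: [0.6, -1.3, 0.2]
grip_width: 0.0003
gripper_force: 0.0
```

```bash
python3 st.py; python3 bl.py
```

```text
[0.4415 0.0456 0.2865] 25.125 [-1.3941  0.0308  1.215   2.0883 -0.0323  1.0428 -0.4768] 0.0003315457913454379 [ 0.5686 -1.3384  0.2129]
tool x ang 72.02005907957015 radius 0.24918971832727596 arm ang 152.2412932955572
ballW (array([334.2138, 168.1942]), np.int32(973), array([299, 146,  87,  66]))
ballW (array([286.5392, 259.1475]), np.int32(217), array([271, 253,  30,  19]))
0.3 [272.4281 256.6263]
0.35 [276.2578 262.9657]
0.4 [281.0107 269.7619]
0.5 [293.61   284.7867]
0.6 [310.8957 301.7898]
0.7 [333.5354 320.777 ]
0.8 [362.1158 341.6233]
0.92 [404.7767 368.6398]
```

Call:
{"api": "step_arm", "payload": {"moves": [{"rx":0,"ry":0,"rz":0,"dx":0.3,"dy":-1.6,"dz":4,"gripper":-1},{"rx":0,"ry":0,"rz":0,"dx":0.2,"dy":-1,"dz":3,"gripper":-1},{"rx":0,"ry":0,"rz":0,"dx":0,"dy":0,"dz":0,"gripper":-1},{"rx":0,"ry":0,"rz":0,"dx":0,"dy":0,"dz":0,"gripper":-1},{"rx":0,"ry":0,"rz":0,"dx":0,"dy":0,"dz":-10,"gripper":-1},{"rx":0,"ry":0,"rz":0,"dx":0,"dy":0,"dz":-40,"gripper":-1},{"rx":0,"ry":0,"rz":0,"dx":0,"dy":0,"dz":-40,"gripper":-1},{"rx":0,"ry":0,"rz":0,"dx":0,"dy":0,"dz":-30,"gripper":-1},{"rx":0,"ry":0,"rz":0,"dx":0,"dy":0,"dz":0,"gripper":-1}]}}

```text
clock: 26.3
tcp_pos: [0.4403, 0.0475, 0.4016]
orientation: [-2.54, -1.847, -0.007]
contact_force: [0.6, 1.2, -0.3]
grip_width: 0.0001
gripper_force: 0.0
```

```bash
python3 st.py; python3 bl.py
python3 - <<'E'
from h import *
S=r.camera_info('scene');s=r.grab_frame('scene');w=r.grab_frame('wrist')
for b in blobs(s,(20,150,60),(34,255,255),(200,180,360,300),4): print('S',b)
cv2.imwrite('pics/c9.png',np.hstack([cv2.resize(s[180:320,220:380],None,fx=2.4,fy=2.4),cv2.resize(w,None,fx=.7,fy=.8)]))
E
```

```text
[0.4403 0.0475 0.4016] 26.3 [-1.4213 -0.2294  1.0252  1.9133  0.1989  1.349  -0.7648] 0.00011172815083758252 [ 0.6119  1.1658 -0.3074]
tool x ang 72.04639601206016 radius 0.25115980797155024 arm ang 151.9865519721168
ballW (array([322.0878, 154.9488]), np.int32(547), array([296, 139,  66,  49]))
ballW (array([281.8509, 203.5164]), np.int32(275), array([273, 194,  19,  20]))
ballW (array([310.6667, 197.7333]), np.int32(30), array([306, 195,  10,   7]))
0.3 [277.5611 201.3038]
0.35 [280.0478 203.9425]
0.4 [283.0333 206.7218]
0.5 [290.5854 212.6925]
0.6 [300.3693 219.183 ]
0.7 [312.4933 226.1333]
0.8 [327.     233.4512]
0.92 [347.4802 242.5362]
S (array([302.26708075, 262.35403727]), np.int32(161), array([286, 249,  37,  21]))
S (array([319.66666667, 251.16666667]), np.int32(6), array([319, 250,   2,   4]))
```

View pics/c9.png

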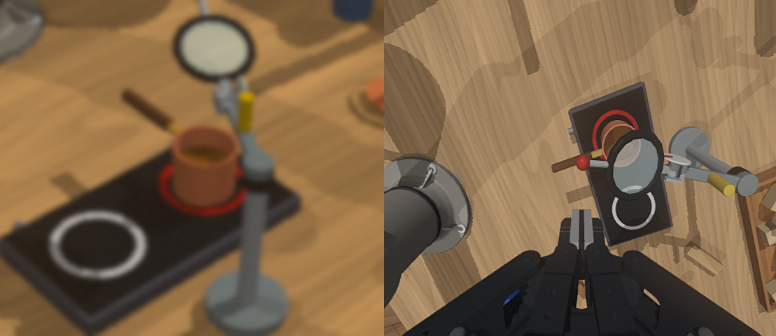

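The scene half shows the lens at (215,47) tipped low over the pot at (205,175), which stands in the red ring. In the wrist half the ball is at (583,162), fitting a tip of about 0.36. I'll cross-check ball, lens and pot numerically.

Run:
```python
from h import *
np.set_printoptions(precision=4,suppress=True)
S=r.camera_info('scene');s=r.grab_frame('scene');W=r.camera_info('wrist');w=r.grab_frame('wrist')
bs=[b for b in blobs(s,(20,150,60),(34,255,255),(270,150,340,215),4)]
bw=[b for b in blobs(w,(20,170,60),(34,255,255),(0,0,560,420),30)]
print(bs)
for b in bs: 
  p,e=two(S,b[0],W,bw[1][0]);print('ball',p,e,'tip',np.arcsin((p[2]-.2)/.145),'ang',np.degrees(np.arctan2(p[1]+.0705,p[0]-.662)))
# lens centre: scene crop (215,47)
print('lens z=.2226',plane(S,(220+215/2.4,180+47/2.4),.2226))
for nm,uv,z in (('pot rim',(220+206/2.4,180+148/2.4),.092),('pot base',(220+206/2.4,180+185/2.4),.03)): print(nm,plane(S,uv,z))
rb=blobs(s,(20,150,60),(34,255,255),(270,235,345,280),4);print([b[2] for b in rb])
# handle end: dark stick in scene, z=.082
print('handle root',plane(S,(220+172/2.4,180+126/2.4),.082),'end',plane(S,(220+127/2.4,180+95/2.4),.082))
```

```text
[(array([302.6667, 175.8333]), np.int32(6), array([302, 175,   3,   3]))]
ball [0.4418 0.047  0.2511] 0.0001481177745554058 tip 0.36002956111226403 ang 151.91458226874047
lens z=.2226 [0.5067 0.0141 0.2226]
pot rim [0.513 0.003 0.092]
pot base [0.5085 0.0107 0.03  ]
[array([286, 248,  37,  22]), array([319, 250,   2,   4])]
handle root [0.4484 0.0087 0.082 ] end [0.3679 0.0068 0.082 ]
```

```bash
python3 -c "
from bench import r
print(r.hand_in())"
```

```text
the job is handed in; nothing more can be done
None
```

I handed the job in at about 26 s of the 72 s limit, with no verdict reported back: the pot is in the red ring (about 8 mm off centre at most), the lid is knob up on the mat's middle, and the lens is over the open pot, within about 15 mm of its axis, tipped to about 0.36 rad.

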